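# Trip-test the earth-leakage breaker of the bench power console

## Robot

A 6-joint arm with a two-finger parallel gripper is mounted at the origin on the work surface. World frame = base frame: x ahead of the robot, y to its left, z up, the work surface at z = 0. Lengths are in mm, angles in rad, forces in N, time in s.
With the tool pointing down it reaches from about 350 to 875 mm from the base axis. Payload 4.2 kg.
Tool frame: the origin (TCP) lies at the very end of the fingers, on their centre line; the grasp point (between the pads) lies 19 mm behind it; z points along the fingers, y is the line along which they close (so a half turn about z gives the same grasp; the last joint's range is limited). The gripper opens to 85 mm and grips with 20 to 120 N. Pads are 22 mm wide; open, the fingers measure 114 mm over their backs; the gripper's body (76 mm by 85 mm) begins 54 mm behind the grasp point. The pads swing forward as they close: fully open they stand 13 mm farther back than shut.
Start: joints at [0.259, 0.385, 0.008, 0, -1.194, -0.259], TCP at [624.979, 0.025, 204.712] pointing down, gripper open.
Joint ranges: [-3.14, 3.14], [-1.21, 2.06], [-1.07, 1.41], [-3.16, 2.05], [-2.99, -0.16], [-3.1, 3.1]. Speed limits (rad/s): [2.79, 2.79, 3.14, 3.14, 3.14, 3.14].

## Interface

Orientations are given as a unit quaternion [x, y, z, w].
In Python, from bench import read_state, get_image, camera_model, job_done gives the robot as it stands.
- The arm moves only by the shell command python3 -m handwheel 'ROWS'. ROWS is JSON, a list of rows, each a list of 7 numbers: the shift along the tool's x, y, z in m, then the turn, a rotation vector about the tool's x, y, z in rad, then the gripper's target within -1 to 1 (fully open at 1, half-way at 0, shut at -1). In form: [[dx, dy, dz, wx, wy, wz, jaw], ...]. A call has 1 to 10 rows; each row is the pose to reach, as a shift and turn from the pose commanded when the call began, along the tool's axes at that moment; what a row does not reach only later rows make up. A row lasts 1/8 s, in which the tool goes at most 62.5 mm and 10.7 degrees, less where a joint would pass 70% of its speed; a pose out of reach is approached as far as the arm can. A call with a gripper value outside its range is refused whole. The fingers move at their own pace and stop on an object; the grip force is fixed at half the most. Time passes only in rows, so rows that repeat a pose let the fingers close. It gives the time, the measured TCP pose, the force, the opening and the grip force at its end, in the units of the state.
- read_state(): the state, without advancing time (a new reading comes with each control period).
- get_image(name): name is "scene" or "side" or "wrist"; returns (picture, depth): 420x560x3 uint8, blue, green, red; 420x560 float32, mm along the optical axis (not along the pixel's ray), 0 where there is no reading.
- camera_model(name): a dict with "K" (3x3 intrinsics, pixels), "rvec" (rotation vector, rad) and "tvec" (3), from world to camera coordinates, as OpenCV has them; the wrist camera has in their place "hand_eye" (4x4, takes a point from camera to tool coordinates, whose origin is the TCP and whose axes are the flange's). Camera axes: x right, y down, z forward; pixel columns grow to the right and rows downward; lengths in mm; the calibration is good to about 2 mm. A picture is of the moment at which its call begins: read the wrist's pose just before it. camera_model takes no time and is no camera call.
- job_done(): hands the job in; it is judged then, once.
The state is a dict: "clock": time; "joints": joint angles; "joint_vel": joint speeds; "joint_efforts": joint torques, N m; "position": TCP position; "ee_rot": TCP orientation; "contact_force": force on the tool from outside, world axes, zero at the start; "wrist_torque": the same for the moment, N m; "gripper_width": finger opening in mm; "grasp_force": force on a finger pad.
Only numpy, scipy, OpenCV 4.12 (cv2) and the standard library are available. Lean on these libraries where they do the work, as an engineer would, in place of code of your own. Each camera call takes 0.05 s, during which the arm holds its last target. There are 200 camera calls.

## Task

Do the routine safety test on the earth-leakage breaker of the bench power console: press its test key so that the wide black lever drops, then lift the lever back up until it latches and stays on by itself. Leave the small breakers beside it and the emergency-off button alone, and do not knock over or shove the wash bottle, jar and beaker standing by the console.

Things in the scene. Friction and masses are not known exactly. Their poses are not given: they have to be found in the camera images.
- console: Grey desk console fixed to the bench, 340 mm wide (y), 220 mm deep (x). White panel slopes 25 degrees, from 45 mm high in front (-x) to 148 mm at the back. Upper row: white breakers. Lower row: three sockets (white plug-in timer, 45 mm high, in the left one) and at the right a red emergency-off mushroom. Origin: centre of the underside; x to the back, y left, z up
- breaker: The earth-leakage breaker: white nose 45 mm (x) by 126 mm (y), 8 mm proud of the panel: four poles with the wide lever (y -36 to +36 mm) and a block with the test key to their right (y -36 to -90 mm). Origin: on the panel under the lever's middle; x up the slope, y left, z square out of the panel. The panel is bare for 50 mm down the slope from the nose
- key_top (a point): Middle of the top of the test key, a grey rectangular key 14 mm (x) by 18 mm (y) at x 0, y -66 mm of the breaker frame, standing 9 mm proud of the nose (17 mm of the panel). It is pushed in along -z of the breaker frame; axes as the breaker's
- test_key (a joint): Travel of the test key in m: 0 out, 0.006 fully in. Springs back by itself; takes about 1.5 N to start and 3.5 N fully in. The lever is released at about 2.5 to 5 mm
- lever (a joint): Wide lever, rad: 0 up, latched (start; leans 0.42 up the slope from the breaker's z), 0.68 dropped (leans 0.26 down the slope), -0.12 upper stop. Pressing the key lets a spring throw it down; it cannot be pulled down. To reset, swing it up against the spring (2 to 5 N at its edge) just past 0 to the stop: a catch snaps in and it stays; short of that it falls. The key dips as it passes
- lever_edge (a point): Middle of the free edge of the lever. The lever is one black round bar 68 mm long (y) and 13 mm thick that ties four toggles 8 mm thick; the edge lies 36 mm from the hinge axis and 29 mm (up) or 31 mm (down) above the panel. It moves with the lever
- lever_pivot (a point): Middle of the lever's hinge axis, which runs along y of the breaker, 4 mm below the panel's surface
- toggle_a (a joint): Small single-pole breaker toggle, 11 mm wide, leftmost of three in the same row (y +117 mm of the breaker frame); rad, 0 up (on) to 0.68 down. Stays where it is left; leave it on
- toggle_b (a joint): Same, the middle one (y +99 mm of the breaker frame)
- toggle_c (a joint): Same, the right one (y +81 mm of the breaker frame)
- estop (a joint): Red emergency-off mushroom, 40 mm across, standing 39 mm off the panel, at the right end of the lower row (109 mm down the slope and 87 mm to the right of the breaker's origin); m, 0 out, 0.006 pushed in. Leave it alone
- wash_bottle: Bystander: upright clear wash bottle with a red cap and a bent spout, 66 mm across, 207 mm tall, beside or behind the console. Origin: centre of its underside
- jar: Bystander: upright amber jar with a white cap, 64 mm across, 95 mm tall, beside or behind the console. Origin: centre of its underside
- beaker: Bystander: upright empty glass beaker, 68 mm across, 95 mm tall, beside or behind the console. Origin: centre of its underside

How it is judged (in metres and radians):
On the way:
1. the test key has tripped the breaker: the wide lever has dropped (value of joint lever above 0.58 rad), for 0.1 s.
At the end, for the whole second after the job is handed in: The wide lever is up and latched (within 0.08 rad of 0), staying there by itself, the test key is out again (under 1.5 mm in) and the three small toggles are still up (under 0.2 rad) (value of joint lever between -0.08 and 0.08 rad and value of joint test_key below 0.0015 m and value of joint each of toggle_a, toggle_b, toggle_c below 0.2 rad); the robot touches nothing.
It fails at once if a small breaker is switched (value of joint any of toggle_a, toggle_b, toggle_c above 0.3 rad).
It fails at once if the emergency-off button is pushed in (over 3 mm) (value of joint estop above 0.003 m).
It fails at once if the wash bottle, jar or beaker is knocked over (tilted over 0.5 rad) or shoved more than 40 mm (angle between any of wash_bottle, jar, beaker's own z axis and vertical above 0.5 rad or distance of any of wash_bottle, jar, beaker from where it was at the start of the episode above 0.04 m).
It also fails if it takes over 35 s, if anything falls off the work surface, if the arm or the gripper's body presses on something with over 40 N, if the wrist force passes 120 N, or if a joint passes its speed limit or range.

## Working session

There is one attempt and no reset: what is moved stays moved. The work goes in short steps, Python scripts to look and compute and a shell command to move; the robot and the scene stay as the last step left them, time stands still between calls to the robot, and variables do not carry over. Pictures are saved under pics/ and viewed, at most 10 in all, crops included, and the job is handed in when it is done.

```bash
mkdir -p pics; ls; python3 - <<'E'
from bench import *
import cv2,numpy as np
ims=[]
for n in ["scene","side"]:
    p,d=get_image(n); np.savez(f"pics/{n}.npz",p=p,d=d); cv2.imwrite(f"pics/{n}0.png",p)
    m=camera_model(n); print(n,m)
print(camera_model("wrist"))
print(read_state())
E
```

```text
pics
scene {'K': array([[411.11946726,   0.        , 271.83823596],
       [  0.        , 411.11946726, 206.7349467 ],
       [  0.        ,   0.        ,   1.        ]]), 'rvec': array([ 0.94103511,  2.66645877, -0.79228875]), 'tvec': array([ 450.45875262, -296.86346429, 1304.70093387])}
side {'K': array([[447.96570424,   0.        , 280.63125372],
       [  0.        , 447.96570424, 210.91433503],
       [  0.        ,   0.        ,   1.        ]]), 'rvec': array([ 2.28571083, -0.29399305,  0.11727059]), 'tvec': array([-566.10805464,  224.13437418, 1065.12419682])}
{'K': array([[324.38583765,   0.        , 280.16418613],
       [  0.        , 324.38583765, 205.55684946],
       [  0.        ,   0.        ,   1.        ]]), 'hand_eye': array([[-7.67546044e-04, -9.46730331e-01, -3.22026538e-01,
         8.12275021e+01],
       [ 9.99999557e-01, -9.02190285e-04,  2.68875987e-04,
        -3.97662550e-01],
       [-5.45082267e-04, -3.22026189e-01,  9.46730604e-01,
        -1.69348801e+02],
       [ 0.00000000e+00,  0.00000000e+00,  0.00000000e+00,
         1.00000000e+00]])}
{'clock': 0.1, 'joints': array([ 2.58566609e-01,  3.85475597e-01,  6.75193472e-03, -4.11614119e-04,
       -1.19400003e+00, -2.58589936e-01]), 'joint_vel': array([-0.00050285, -0.00102921,  0.00398962,  0.0037864 , -0.00098016,
        0.00052271]), 'joint_efforts': array([-2.41840362e-04, -3.93318665e+01,  1.88929778e+01,  4.19793829e+00,
       -2.58899068e-03, -3.31562532e-06]), 'position': array([ 6.24424140e+02, -1.41586836e-02,  2.03732816e+02]), 'ee_rot': array([-7.07044514e-01,  7.07168361e-01,  6.49885338e-04, -7.36835644e-04]), 'contact_force': array([ 0.20110659, -0.09250489,  0.32406747]), 'wrist_torque': array([ 1.22537643e-03, -4.03511846e-05, -4.23715229e-02]), 'grasp_force': 0.0, 'gripper_width': 85.50906500194584}
```

View pics/scene0.png

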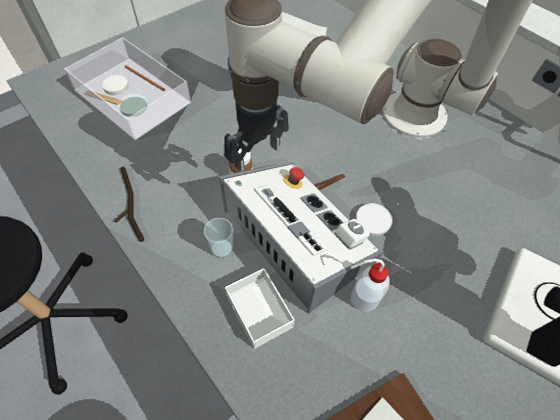

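View pics/side0.png

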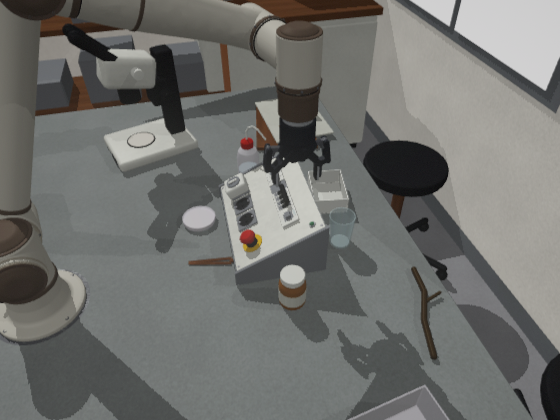

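The scene shows the console at (300,235), with the emergency-off button at (295,177), the timer at (353,233), the bottle at (370,285), the beaker at (218,237) and the jar hidden near (240,160). The side view shows the jar at (292,285), right of the console.

```bash
cat > h.py <<'E'
from bench import *
import cv2,numpy as np
from scipy.spatial.transform import Rotation as Ro
def cam(n,st=None):
    m=camera_model(n); K=m["K"]
    if n=="wrist":
        R=Ro.from_quat(st["ee_rot"]).as_matrix(); H=m["hand_eye"]
        return K,R@H[:3,:3],R@H[:3,3]+st["position"]
    R=cv2.Rodrigues(m["rvec"])[0]; return K,R.T,-R.T@m["tvec"]
def cloud(d,c):
    K,R,t=c; v,u=np.mgrid[:d.shape[0],:d.shape[1]]
    P=np.stack([(u-K[0,2])/K[0,0]*d,(v-K[1,2])/K[1,1]*d,d],-1); return P@R.T+t
def ray(px,c):
    K,R,t=c; r=R@np.array([(px[0]-K[0,2])/K[0,0],(px[1]-K[1,2])/K[1,1],1]); return t,r/np.linalg.norm(r)
def proj(P,c):
    K,R,t=c; q=(np.atleast_2d(P)-t)@R@K.T; return q[:,:2]/q[:,2:]
def on_plane(px,c,p0,n):
    t,r=ray(px,c); return t+r*(np.dot(n,p0-t)/np.dot(n,r))
E
python3 - <<'E'
from h import *
st=read_state(); p,d=get_image("wrist"); np.savez("pics/wrist.npz",p=p,d=d,pos=st["position"],q=st["ee_rot"])
cv2.imwrite("pics/w0.png",p)
for n in["scene","side"]:
    z=np.load(f"pics/{n}.npz"); P=cloud(z["d"],cam(n)); p=z["p"].astype(int)
    # panel normals
    s=cv2.GaussianBlur(P.astype(np.float32),(5,5),0)
    nx=np.cross(np.roll(s,-2,1)-np.roll(s,2,1),np.roll(s,-2,0)-np.roll(s,2,0)); nx/=np.linalg.norm(nx,axis=2,keepdims=True)+1e-9
    nx*=np.sign(nx[...,2:])
    m=(abs(nx[...,2]-np.cos(np.radians(25)))<.04)&(P[...,2]>45)&(P[...,2]<150)&(P[...,0]>400)&(P[...,0]<1000)&(p.min(2)>140)&(abs(P[...,1])<400)
    k=cv2.connectedComponentsWithStats(m.astype(np.uint8)); i=1+np.argmax(k[2][1:,4]); m=k[1]==i
    Q=P[m]; c=np.median(Q,0); 
    for _ in range(5):
        c=Q.mean(0); nn=np.linalg.svd(Q-c,full_matrices=False)[2][2]; nn*=np.sign(nn[2]); e=(Q-c)@nn; Q=Q[abs(e)<4]
    print(n,m.sum(),c,nn,np.degrees(np.arccos(nn[2])),"yaw",np.degrees(np.arctan2(-nn[1],-nn[0])),np.abs(e).std())
E
```

```text
scene 3384 [609.31998495 129.41060724 111.9721665 ] [-0.42280636  0.01431059  0.90610705] 25.027200258302408 yaw -1.9385320986858425 0.6480648646450822
side 2513 [592.20665187  50.11588982 109.04140762] [-0.42109453  0.01422038  0.90690528] 24.918873321531827 yaw -1.9341455761885569 0.8519977400861153
```

View pics/w0.png

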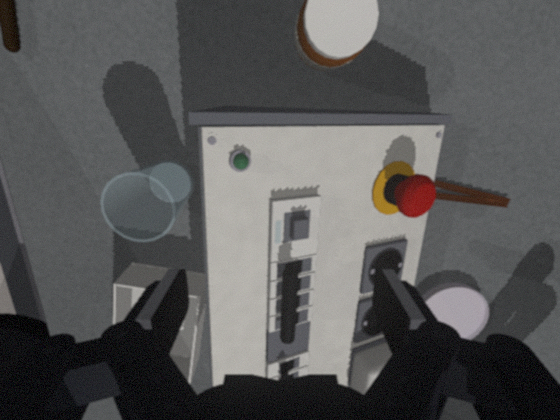

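The wrist view shows the test key at (299,228), the wide lever as a black bar from (291,262) to (288,342), the small breakers starting near (287,365), and the emergency-off at (413,195). The jar at (340,30) and beaker at (140,205) are both clear of the panel.

```bash
python3 - <<'E'
from h import *
z=np.load("pics/wrist.npz"); st=dict(position=z["pos"],ee_rot=z["q"]); c=cam("wrist",st); P=cloud(z["d"],c); p=z["p"]
# panel plane in wrist cloud
reg=np.zeros(p.shape[:2],bool); reg[140:330,215:265]=1; reg[210:330,325:350]=1
Q=P[reg&(p.min(2)>110)]
for _ in range(5):
    c0=Q.mean(0); n=np.linalg.svd(Q-c0,full_matrices=False)[2][2]; n*=np.sign(n[2]); e=(Q-c0)@n; Q=Q[abs(e)<3]
print(c0,n,np.degrees(np.arccos(n[2])),np.degrees(np.arctan2(-n[1],-n[0])))
ez=n; ex=-n[:2]; ex=np.r_[ex,0]; ex-=ez*(ex@ez); ex/=np.linalg.norm(ex); ey=np.cross(ez,ex)
H=(P-c0)@n
np.savez("plane.npz",c0=c0,R=np.stack([ex,ey,ez],1))
def loc(px,h):
    q=on_plane(px,c,c0+n*h,n); return q,np.r_[ (q-c0)@ex,(q-c0)@ey]
hs=H[222:236,293:306]; print("key H",np.percentile(hs,[10,50,90]))
print("bar H max",np.percentile(H[262:342,280:300],[50,90,99]))
g=cv2.cvtColor(p,cv2.COLOR_BGR2GRAY)
for n_,h,y0,y1,x0,x1 in [("key",17,205,245,282,318),("bar",24,250,350,272,312)]:
    m=((H>h-5)&(H<h+16)).astype(np.uint8); mm=np.zeros_like(m); mm[y0:y1,x0:x1]=m[y0:y1,x0:x1]
    if n_=="bar": mm&=(g<60)
    ys,xs=np.nonzero(mm); print(n_,mm.sum(),xs.min(),xs.max(),ys.min(),ys.max(),np.percentile(xs,[5,50,95]),np.percentile(ys,[5,50,95]))
    print(" cloud med",((np.median(P[mm>0],0)-c0)@np.stack([ex,ey,ez],1)), "mid", [ (np.percentile((P[mm>0]-c0)@a,3)+np.percentile((P[mm>0]-c0)@a,97))/2 for a in (ex,ey)], [ np.ptp(np.percentile((P[mm>0]-c0)@a,[3,97])) for a in (ex,ey)])
big=cv2.resize(p[180:380,230:350],None,fx=4.9,fy=2.95*1.0)
big=cv2.resize(p[185:385,240:350],None,fx=3,fy=3,interpolation=cv2.INTER_CUBIC)
hh=cv2.applyColorMap(np.uint8(np.clip(H*6,0,255)),cv2.COLORMAP_JET)[185:385,240:350]
cv2.imwrite("pics/w0c.png",np.hstack([big*1,cv2.resize(hh,None,fx=3,fy=3,interpolation=cv2.INTER_NEAREST)]))
E
```

```text
[637.30610471  48.46596072 126.30248234] [-0.42308398  0.0192606   0.90588574] 25.057157068921697 -2.6065504512489395
key H [15.18193738 16.15542784 16.89933894]
bar H max [25.86592935 28.996956   29.87679052]
key 363 292 309 217 239 [293. 300. 308.] [218.1 228.  238. ]
 cloud med [-22.78911264 -29.47598335  15.92032513] mid [np.float64(-23.671002713803933), np.float64(-29.01032622422784)] [np.float64(13.301939808397314), np.float64(16.80920918709988)]
bar 1082 280 298 268 343 [282. 289. 296.] [272. 304. 338.]
 cloud med [-10.55605105  32.45371591  27.34043531] mid [np.float64(-11.702476764098018), np.float64(35.89898514229246)] [np.float64(10.2090361236131), np.float64(64.43765487026045)]
```

View pics/w0c.png

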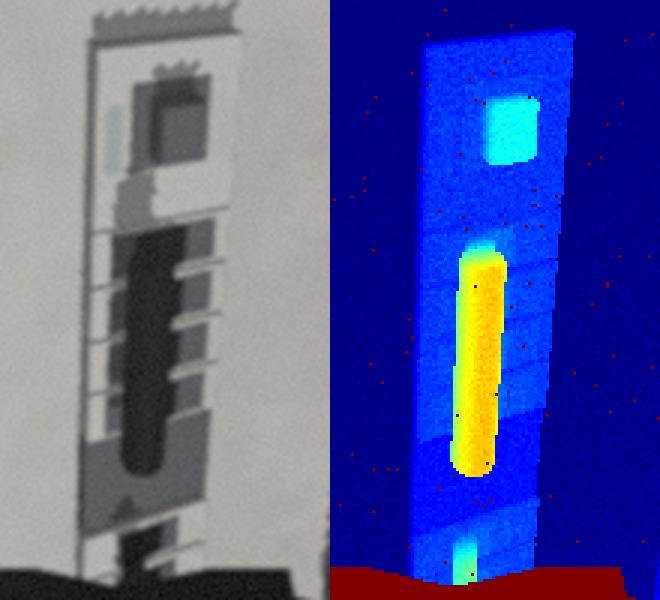

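Left is the colour crop and right is height: the key shows at (180,130) and the bar from (150,240) to (145,470), matching the given dimensions. Next I compute the pose above the key.

```bash
cat >> h.py <<'E'
import os
if os.path.exists("plane.npz"):
    _z=np.load("plane.npz"); Rb=_z["R"]; Ob=_z["c0"]+Rb@np.array([-23.6,36.6,0])
    Rt=np.stack([-Rb[:,1],-Rb[:,0],-Rb[:,2]],1)
def goto(b,st=None):
    st=st or read_state(); R=Ro.from_quat(st["ee_rot"]).as_matrix()
    tgt=Ob+Rb@np.array(b,float)
    print("target",tgt.round(1),"shift m",(R.T@(tgt-st["position"])/1000).round(4),"rotvec",Ro.from_matrix(R.T@Rt).as_rotvec().round(4))
def where():
    st=read_state(); print("breaker frame",(Rb.T@(st["position"]-Ob)).round(1),"F(b)",(Rb.T@st["contact_force"]).round(2),"w",round(st["gripper_width"],1),"t",st["clock"])
E
python3 - <<'E'
from h import *
print(Ob); where(); goto([0,-66,50])
E
```

```text
[617.61378574  86.00034612 116.30735925]
breaker frame [ 46.9 -85.6  74.8] F(b) [-0.72  0.47  0.05] w 85.1 t 0.15
target [593.5  21.  161.6] shift m [-0.021   0.031   0.0423] rotvec [0.4389 0.0098 0.0447]
```

```bash
python3 -m handwheel '[[-0.006,0.008,0,0.11,0.002,0.011,-1],[-0.011,0.016,0.01,0.22,0.005,0.022,-1],[-0.016,0.024,0.025,0.33,0.007,0.034,-1],[-0.021,0.031,0.042,0.439,0.01,0.045,-1],[-0.021,0.031,0.042,0.439,0.01,0.045,-1],[-0.021,0.031,0.042,0.439,0.01,0.045,-1],[-0.021,0.031,0.042,0.439,0.01,0.045,-1],[-0.021,0.031,0.042,0.439,0.01,0.045,-1]]'; python3 - <<'E'
from h import *
where(); goto([0,-66,21])
st=read_state(); p,d=get_image("wrist"); np.savez("pics/w1.npz",p=p,d=d,pos=st["position"],q=st["ee_rot"])
p2,d2=get_image("side"); cv2.imwrite("pics/w1.png",np.hstack([cv2.resize(p,(400,300)),cv2.resize(p2[120:300,150:390],(400,300))]))
c=cam("wrist",st); print([proj(Ob+Rb@np.array(b,float),c).round() for b in ([0,-66,17],[0,-66,50])])
E
```

```text
clock: 1.15
position: [595.8, 21.5, 164.0]
ee_rot: [-0.674, 0.706, -0.158, 0.152]
contact_force: [0.0, 0.3, -0.1]
gripper_width: 0.3
grasp_force: 0.0
breaker frame [  3.1 -65.4  51.2] F(b) [-0.05  0.3  -0.1 ] w 0.3 t 1.15
target [605.7  20.5 135.3] shift m [0.0006 0.0032 0.0302] rotvec [-0.0041  0.0007 -0.0012]
[array([[285., 222.]]), array([[286., 243.]])]
```

View pics/w1.png

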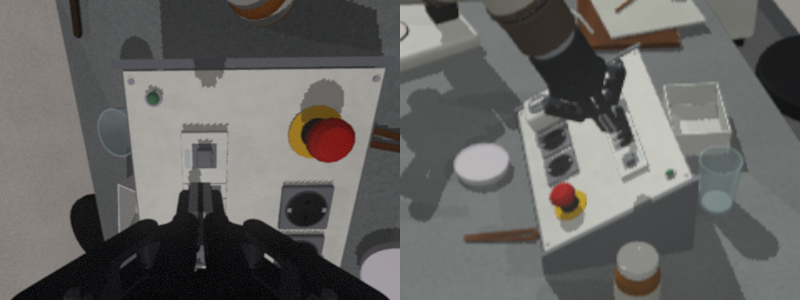

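The left panel shows the key at about (205,154), i.e. (287,216) at full size, with the narrow closed fingertips just below it. The right panel shows the fingers over the breaker with nothing touched.

```bash
python3 - <<'E'
from h import *
z=np.load("pics/w1.npz"); st=dict(position=z["pos"],ee_rot=z["q"]); c=cam("wrist",st); B=(cloud(z["d"],c)-Ob)@Rb
s=B[190:240,262:315].reshape(-1,3); k=s[(s[:,2]>13)&(s[:,2]<22)]
print(len(k),np.percentile(k,[3,50,97],axis=0).round(1))
g=B[100:300,205:225].reshape(-1,3); print("panel z",np.median(g[:,2]))
s=B[245:330,230:330].reshape(-1,3); f=s[(s[:,2]>38)&(s[:,2]<75)]
for a in range(40,75,5):
    q=f[abs(f[:,2]-a)<2.5]; print(a,len(q),np.percentile(q,[3,50,97],axis=0).round(1).tolist() if len(q) else 0)
E
```

```text
524 [[ -7.2 -73.8  14.1]
 [ -0.5 -65.9  16. ]
 [  5.7 -56.9  17.3]]
panel z -0.3539213153433006
40 0 0
45 0 0
50 0 0
55 0 0
60 0 0
65 0 0
70 0 0
```

```bash
python3 -m handwheel '[[0.0005,0.003,0.01,0,0,0,-1],[0.0005,0.0035,0.02,0,0,0,-1],[0.0005,0.0035,0.029,0,0,0,-1],[0.0005,0.0035,0.029,0,0,0,-1]]' >/dev/null; python3 - <<'E'
from h import *
where()
E
```

```text
breaker frame [ -2.7 -66.9  21.2] F(b) [ 0.18 -0.13 -0.5 ] w -0.3 t 1.75
```

```bash
python3 -m handwheel '[[0,-0.0015,0.003,0,0,0,-1],[0,-0.0015,0.006,0,0,0,-1],[0,-0.0015,0.006,0,0,0,-1]]' >/dev/null; cat > look.py <<'E'
from h import *
import sys
where()
def lever():
    c=cam("side"); p,d=get_image("side"); B=(cloud(d,c)-Ob)@Rb; g=p.max(2)
    s=B[(abs(B[...,1])<30)&(abs(B[...,0])<26)&(B[...,2]>22)&(B[...,2]<34)]
    print("bar pts",len(s),"x",np.percentile(s[:,0],[5,50,95]).round(1) if len(s) else 0)
lever()
E
python3 look.py
```

```text
breaker frame [ -1.1 -66.6  15.7] F(b) [-0.03 -0.7   0.16] w 0.1 t 2.125
bar pts 28 x [ 6.8 11.5 16.4]
```

```bash
python3 -m handwheel '[[0,0,0.002,0,0,0,-1],[0,0,0.002,0,0,0,-1]]' >/dev/null;  python3 look.py; python3 -m handwheel '[[0,0,0.0015,0,0,0,-1],[0,0,0.0015,0,0,0,-1]]' >/dev/null;  python3 look.py
```

```text
breaker frame [ -1.2 -66.6  13.7] F(b) [-0.48  0.41 -0.32] w -0.3 t 2.425
bar pts 30 x [ 5.9 12.  16.6]
breaker frame [ -1.1 -66.6  12.2] F(b) [-0.08  0.24  0.21] w -0.0 t 2.725
bar pts 23 x [ 6.8 11.8 16.5]
```

```bash
python3 -m handwheel '[[0,0,0.0015,0,0,0,-1],[0,0,0.0015,0,0,0,-1]]' >/dev/null;  python3 look.py; python3 - <<'E'
from h import *
p,d=get_image("wrist"); p2,d2=get_image("side"); cv2.imwrite("pics/w2.png",np.hstack([cv2.resize(p[140:320,200:380],(400,400),interpolation=2),cv2.resize(p2[180:240,250:310],(400,400),interpolation=2)]))
E
```

```text
breaker frame [ -1.1 -66.6  10.6] F(b) [ 1.07 -1.13 -0.5 ] w 0.3 t 3.025
bar pts 23 x [ 6.1 11.5 16.7]
```

View pics/w2.png

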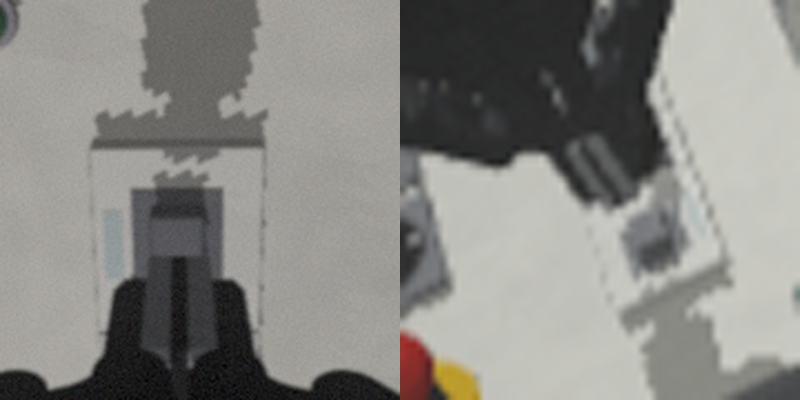

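The left crop shows the tips ending at (180,258), short of the key's visible top at (178,237). In the right crop, white nose shows between the tips at (600,205) and the key at (650,240), so the tips aren't on the key yet. I'll measure the tip in the side depth.

```bash
python3 - <<'E'
from h import *
z=[]
c=cam("side"); p,d=get_image("side"); B=(cloud(d,c)-Ob)@Rb
print("proj tcp,key in side",[proj(Ob+Rb@np.array(b,float),c).round(1).tolist() for b in ([-1,-66.6,10.6],[0,-66,17],[0,-57,17],[0,-75,17])])
m=(abs(B[...,0])<20)&(B[...,1]>-85)&(B[...,1]<-40)
for a in range(10,50,4):
    q=B[m&(abs(B[...,2]-a)<2)]; print(a,len(q),np.percentile(q,[5,50,95],axis=0)[:,:2].round(1).tolist() if len(q) else 0)
for v in range(204,224): print(v,[(int(x)) for x in B[v,270:300,2]])
E
```

```text
proj tcp,key in side [[[287.8, 215.9]], [[287.1, 214.0]], [[286.3, 211.6]], [[287.9, 216.4]]]
10 128 [[-18.4, -83.2], [2.2, -65.2], [18.6, -41.3]]
14 40 [[-11.5, -80.8], [4.0, -65.2], [18.1, -41.6]]
18 27 [[-6.8, -73.1], [-1.7, -63.9], [5.9, -56.9]]
22 5 [[-4.6, -72.7], [1.0, -71.5], [3.6, -64.3]]
26 0 0
30 0 0
34 0 0
38 0 0
42 1 [[5.6, -66.2], [5.6, -66.2], [5.6, -66.2]]
46 8 [[-4.1, -76.5], [1.8, -74.9], [6.8, -70.4]]
204 [3, 3, 5, 72, 69, 66, 70, 70, 69, 64, 65, 64, 63, 59, 55, 53, 53, 14, 13, 12, 9, 13, 9, 9, 2, 1, 4, 5, 1, 3]
205 [4, 2, 3, 1, 63, 62, 63, 66, 64, 63, 63, 60, 59, 55, 50, 51, 50, 14, 11, 8, 13, 9, 12, 11, 2, 5, 2, 4, 4, 1]
206 [5, 0, 5, 3, 64, 61, 62, 63, 64, 59, 60, 59, 57, 54, 48, 45, 11, 11, 11, 10, 10, 9, 10, 10, 7, 2, 4, 4, 2, 2]
207 [2, 2, 5, 1, 6, 60, 58, 58, 61, 58, 56, 55, 54, 51, 51, 41, 11, 10, 8, 11, 11, 9, 8, 11, 10, 2, 5, 5, 3, 2]
208 [3, 6, 3, 3, 3, 4, 54, 53, 49, 57, 51, 52, 50, 49, 46, 45, 10, 11, 11, 11, 11, 11, 8, 12, 10, 8, 3, 4, 3, 3]
209 [2, 4, 2, 5, 3, 2, 51, 52, 52, 56, 51, 48, 46, 47, 46, 12, 10, 11, 13, 8, 10, 12, 10, 11, 9, 11, 3, 3, 4, 5
[... 809 characters left out ...]
, 10, 11, 11, 10, 16, 16, 13, 11, 10, 11, 12, 11, 10, 9, 9, 10, 9, 9, 1]
218 [1, 2, 0, 3, 3, 2, 1, 5, 3, 2, 10, 8, 11, 11, 12, 10, 14, 13, 12, 10, 11, 12, 12, 10, 10, 8, 8, 10, 11, 1]
219 [0, 4, 3, 0, 1, 4, 3, 3, 4, 6, 9, 10, 10, 10, 11, 12, 11, 9, 9, 10, 10, 11, 8, 10, 10, 9, 9, 7, 6, 4]
220 [1, 0, 6, 3, 3, 1, 2, 5, 2, 1, 5, 11, 10, 9, 10, 9, 10, 13, 10, 8, 10, 11, 10, 9, 10, 9, 6, 5, 3, 3]
221 [2, 4, 4, 5, 4, 1, 5, 0, 2, 2, 1, 10, 11, 9, 761, 11, 10, 10, 11, 12, 11, 10, 9, 8, 9, 5, 4, 0, 3, 2]
222 [4, 3, 1, 2, 2, 1, 3, 4, 2, 6, 4, 11, 9, 9, 9, 9, 11, 11, 12, 11, 9, 9, 6, 4, 3, 2, 2, 3, 2, 3]
223 [1, 4, 2, 4, 3, 2, 4, 2, 4, 1, 4, 10, 10, 9, 8, 11, 8, 8, 761, 5, 6, 4, 5, 3, 2, 1, 2, 2, 1, 3]
```

The side depth puts the real fingertips about 43 mm above the panel, roughly 32 mm behind the reported TCP. Lateral position is right, so I'll keep descending and watch force and depth.

```bash
cat >> look.py <<'E'
c=cam("side"); p,d=get_image("side"); B=(cloud(d,c)-Ob)@Rb
m=(abs(B[...,0])<15)&(B[...,1]>-85)&(B[...,1]<-45)&(B[...,2]>14); print("heights over key",np.histogram(B[m][:,2],[14,17,20,23,26,29,32,36,40,45,50,60])[0])
E
python3 -m handwheel '[[0,0,0.005,0,0,0,-1],[0,0,0.010,0,0,0,-1],[0,0,0.015,0,0,0,-1],[0,0,0.018,0,0,0,-1],[0,0,0.018,0,0,0,-1]]' >/dev/null;  python3 look.py
```

```text
breaker frame [ -1.3 -66.8  -7.4] F(b) [0.44 0.18 0.03] w 0.1 t 3.85
bar pts 17 x [ 6.9 12.4 15.9]
heights over key [ 8  6  4  2  6  7 16 13 21 17 36]
```

```bash
for i in 1; do python3 -m handwheel '[[0,0,0.003,0,0,0,-1],[0,0,0.003,0,0,0,-1]]' >/dev/null;  python3 look.py; done; python3 -m handwheel '[[0,0,0.002,0,0,0,-1],[0,0,0.002,0,0,0,-1]]' >/dev/null;  python3 look.py
```

```text
breaker frame [ -0.5 -66.4  -9.8] F(b) [-0.24  0.58  0.25] w -0.1 t 4.2
bar pts 18 x [ 6.1 12.3 15.8]
heights over key [ 6  6  4  5  5  8 18 13 21 21 32]
breaker frame [ -0.2 -66.5 -11.1] F(b) [-1.06 -0.06  1.41] w -0.0 t 4.55
bar pts 15 x [ 7.4 13.2 16. ]
heights over key [ 6  6  3  7  7 10 17 13 20 15 33]
```

```bash
python3 -m handwheel '[[0,0,0.002,0,0,0,-1],[0,0,0.002,0,0,0,-1]]' >/dev/null;  python3 look.py
```

```text
breaker frame [ -0.1 -66.5 -12.7] F(b) [-2.88  1.18  3.18] w -0.0 t 4.9
bar pts 14 x [ 8.1 12.5 15.9]
heights over key [ 7  4  7  5  9 15 12 15 18 20 30]
```

Contact: the force is rising like the key spring.

```bash
python3 -m handwheel '[[0,0,0.0015,0,0,0,-1],[0,0,0.0015,0,0,0,-1]]' >/dev/null;  python3 look.py
```

```text
breaker frame [  0.9 -66.5 -13.7] F(b) [-0.31 -0.33  1.92] w 0.3 t 5.25
bar pts 11 x [ 9.9 12.  16. ]
heights over key [ 7  1  7 11  6 11 16 15 14 20 32]
```

```bash
python3 -m handwheel '[[0,0,0.0015,0,0,0,-1],[0,0,0.0015,0,0,0,-1]]' >/dev/null;  python3 look.py
```

```text
breaker frame [  1.2 -66.3 -14.8] F(b) [-1.12 -0.23  0.35] w -0.6 t 5.6
bar pts 9 x [ 9.7 13.  14.6]
heights over key [ 8  1  8 11  7 11 12 18 14 19 35]
```

```bash
python3 - <<'E'
from h import *
p,d=get_image("wrist"); p2,d2=get_image("side"); p3,d3=get_image("scene")
cv2.imwrite("pics/w3.png",np.hstack([cv2.resize(q,(266,400),interpolation=2) for q in (p[150:330,220:340],p2[160:250,240:300],p3[150:270,230:310])]))
E
```

```text
(no output)
```

View pics/w3.png

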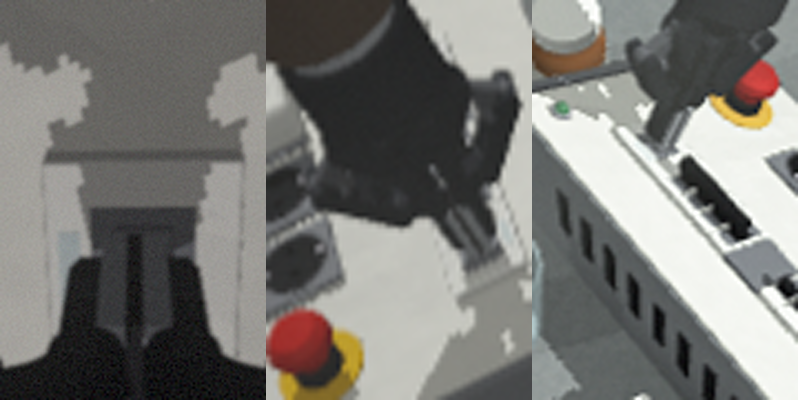

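The wrist crop (left) shows the tips sitting on the key. The scene crop (right) shows the lever uncovered at (715,200), so I'll measure its lean from the scene depth, comparing with the first scene picture.

```bash
cat > look.py <<'E'
from h import *
where()
def lever(d,t):
    B=(cloud(d,cam("scene"))-Ob)@Rb
    s=B[(abs(B[...,1])<28)&(abs(B[...,0])<30)&(B[...,2]>20)&(B[...,2]<36)]
    s2=B[(B[...,1]>76)&(B[...,1]<122)&(abs(B[...,0])<30)&(B[...,2]>15)&(B[...,2]<36)]
    print(t,"bar pts",len(s),"x,z",np.percentile(s,[5,50,95],axis=0)[:,[0,2]].round(1).tolist(), "small toggles x",len(s2),np.median(s2[:,0]).round(1))
if __name__=="__main__":
    import sys
    if len(sys.argv)>1: lever(np.load("pics/scene.npz")["d"],"start")
    lever(get_image("scene")[1],"now")
E
python3 look.py a
```

```text
breaker frame [  1.3 -66.3 -14.7] F(b) [-0.05 -0.01  0.81] w -0.1 t 5.85
start bar pts 119 x,z [[9.5, 21.0], [15.9, 27.2], [19.8, 29.9]] small toggles x 52 10.7
now bar pts 126 x,z [[7.0, 21.7], [13.6, 27.6], [17.2, 31.1]] small toggles x 49 10.6
```

```bash
python3 -m handwheel '[[0,0,0.0015,0,0,0,-1],[0,0,0.0015,0,0,0,-1]]' >/dev/null;  python3 look.py
```

```text
breaker frame [  1.4 -66.4 -15.7] F(b) [-0.33  0.34  2.84] w -0.1 t 6.15
now bar pts 126 x,z [[-9.6, 21.2], [-3.3, 28.2], [-0.5, 31.2]] small toggles x 53 10.4
```

```bash
python3 -m handwheel '[[0,0,0.0015,0,0,0,-1],[0,0,0.0015,0,0,0,-1]]' >/dev/null;  python3 look.py
```

```text
breaker frame [  1.5 -66.4 -16.7] F(b) [-1.84 -0.36  6.11] w -0.1 t 6.45
now bar pts 129 x,z [[-9.9, 21.3], [-2.9, 28.0], [-0.1, 31.1]] small toggles x 51 10.5
```

The breaker has tripped: the bar moved from about x +16 to −3, as far as the drop should take it. Retracting, and checking the timer's clearance for the lever push.

```bash
python3 -m handwheel '[[0,0,-0.005,0,0,0,-1],[0,0,-0.02,0,0,0,-1],[0,0,-0.047,0,0,0,-1],[-0.02,0.02,-0.047,0,0,0,-1],[-0.045,0.035,-0.047,0,0,0,-1],[-0.066,0.047,-0.047,0,0,0,-1],[-0.066,0.047,-0.047,0,0,0,-1]]' >/dev/null; python3 look.py;  python3 - <<'E'
from h import *
B=(cloud(np.load("pics/scene.npz")["d"],cam("scene"))-Ob)@Rb
s=B[(B[...,2]>33)&(B[...,2]<55)&(B[...,0]<-40)&(B[...,0]>-160)&(B[...,1]>-60)&(B[...,1]<150)]
print("timer",len(s),np.percentile(s,[3,50,97],axis=0).round(0).tolist())
goto([-45,0,-13])
p2,_=get_image("side");p3,d=get_image("scene")
cv2.imwrite("pics/w4.png",np.hstack([cv2.resize(q,(400,400),interpolation=2) for q in (p2[120:270,200:350],p3[120:270,210:360])]))
E
```

```text
breaker frame [-45.9  -0.1  30.1] F(b) [ 0.47  0.18 -0.61] w 0.1 t 7.375
now bar pts 124 x,z [[-10.4, 22.0], [-3.4, 28.3], [-0.2, 31.0]] small toggles x 49 11.0
timer 371 [[-133.0, 97.0, 34.0], [-101.0, 124.0, 39.0], [-80.0, 147.0, 44.0]]
target [582.4  87.6  85.5] shift m [-0.0005 -0.0005  0.0431] rotvec [ 0.0063 -0.0001  0.0002]
```

View pics/w4.png

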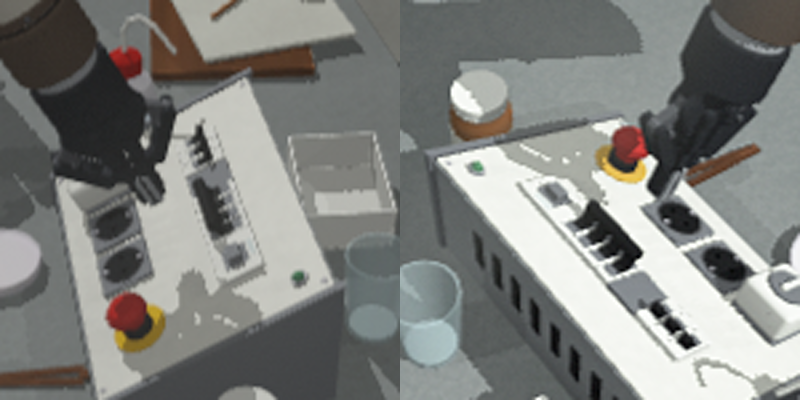

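The pictures show the tips hovering downslope of the dropped lever ((210,205) left, (605,235) right). The timer (y 97+) and emergency-off are well clear, so I'm descending.

```bash
python3 -m handwheel '[[0,0,0.012,0.006,0,0,-1],[0,0,0.024,0.006,0,0,-1],[0,0,0.036,0.006,0,0,-1],[0,0,0.042,0.006,0,0,-1],[0,0,0.042,0.006,0,0,-1]]' >/dev/null; python3 look.py; python3 -m handwheel '[[0,-0.008,0,0,0,0,-1],[0,-0.015,0,0,0,0,-1],[0,-0.015,0,0,0,0,-1]]' >/dev/null; python3 look.py
```

```text
breaker frame [-39.4   2.2  -3.2] F(b) [-0.39 -0.35  0.75] w -0.2 t 8.15
now bar pts 141 x,z [[-24.4, 20.9], [-3.3, 28.6], [-0.2, 33.0]] small toggles x 53 10.9
breaker frame [-24.2   3.   -2.7] F(b) [-0.35  0.5   0.58] w -0.1 t 8.575
now bar pts 157 x,z [[-17.5, 21.4], [-4.0, 28.9], [-0.1, 34.1]] small toggles x 50 9.9
```

```bash
python3 - <<'E'
from h import *
s=read_state(); print(s["joints"].round(3)); goto([-24,0,-12])
E
```

```text
[ 0.375  0.262 -0.82   1.056 -0.202 -1.434]
target [601.   86.8  95.3] shift m [ 0.0025 -0.0009  0.0091] rotvec [ 0.0138 -0.0075  0.0005]
```

Joint 5 is near its limit at this tilt. I'll back off, ease the tilt by 0.22 rad, then go lower.

```bash
python3 -m handwheel '[[0.001,0.01,0,-0.03,0,0,-1],[0.002,0.02,-0.002,-0.12,0,0,-1],[0.003,0.025,-0.002,-0.22,0,0,-1],[0.003,0.025,-0.002,-0.22,0,0,-1],[0.003,0.025,-0.002,-0.22,0,0,-1]]' >/dev/null; python3 look.py; python3 - <<'E'
from h import *
s=read_state(); print(s["joints"].round(3)); goto([-45,0,-13])
R=Ro.from_quat(s["ee_rot"]).as_matrix(); print("tip b",Rb.T@(s["position"]-27*R[:,2]-Ob))
E
```

```text
breaker frame [-49.2  -1.   -0.8] F(b) [-0.37 -0.11 -0.  ] w 0.4 t 9.25
now bar pts 138 x,z [[-25.6, 21.6], [-3.5, 28.3], [0.2, 32.7]] small toggles x 50 10.5
[ 0.489  0.321 -0.491  0.198 -0.596 -0.692]
target [582.4  87.6  85.5] shift m [-0.0017 -0.0077  0.0106] rotvec [ 0.234  -0.0093 -0.0012]
tip b [-43.73910756  -1.38724971  25.40862284]
```

```bash
python3 -m handwheel '[[-0.001,-0.002,0.005,0,0,0,-1],[-0.001,-0.003,0.0105,0,0,0,-1],[-0.001,-0.003,0.0105,0,0,0,-1]]' >/dev/null; cat >> look.py <<'E'
    s=read_state(); R=Ro.from_quat(s["ee_rot"]).as_matrix(); print("tip b",(Rb.T@(s["position"]-27*R[:,2]-Ob)).round(1),"tilt",(Rb.T@R[:,2]).round(2),s["joints"].round(2)[4])
E
python3 look.py
```

```text
breaker frame [-50.3  -0.8 -12.3] F(b) [-0.14  1.08  0.24] w 0.3 t 9.675
now bar pts 154 x,z [[-26.7, 21.3], [-4.0, 27.9], [-0.2, 32.1]] small toggles x 48 10.3
tip b [-43.6  -0.4  14.2] tilt [-0.23 -0.01 -0.97] -0.58
```

```bash
python3 -m handwheel '[[0,-0.008,-0.002,0,0,0,-1],[0,-0.016,-0.004,0,0,0,-1],[0,-0.019,-0.0046,0,0,0,-1],[0,-0.019,-0.0046,0,0,0,-1]]' >/dev/null; python3 look.py; python3 -m handwheel '[[0,-0.005,-0.0012,0,0,0,-1],[0,-0.010,-0.0024,0,0,0,-1],[0,-0.010,-0.0024,0,0,0,-1]]' >/dev/null; python3 look.py
```

```text
breaker frame [-31.2  -1.  -11.2] F(b) [-4.06  0.79  5.16] w 0.4 t 10.225
now bar pts 165 x,z [[-18.6, 21.6], [3.0, 29.3], [6.4, 33.1]] small toggles x 50 10.3
tip b [-24.8  -0.7  15.1] tilt [-0.24 -0.01 -0.97] -0.62
breaker frame [-19.5  -0.6 -11.6] F(b) [-1.29 -0.74  1.61] w -0.3 t 10.65
now bar pts 167 x,z [[-7.7, 21.7], [13.9, 27.9], [17.7, 32.9]] small toggles x 48 10.2
tip b [-13.2  -0.3  14.6] tilt [-0.23 -0.01 -0.97] -0.64
```

The lever is coming up with the finger (bar x −3 → 14). A few more mm to the stop.

```bash
python3 -m handwheel '[[0,-0.003,-0.0007,0,0,0,-1],[0,-0.005,-0.0012,0,0,0,-1],[0,-0.005,-0.0012,0,0,0,-1]]' >/dev/null; python3 look.py
```

```text
breaker frame [-15.   -0.4 -12. ] F(b) [-1.98 -0.73 -0.86] w 0.0 t 11.075
now bar pts 156 x,z [[-4.7, 21.4], [16.9, 26.2], [22.4, 32.4]] small toggles x 49 9.8
tip b [-8.7 -0.1 14.3] tilt [-0.23 -0.01 -0.97] -0.65
```

```bash
python3 -m handwheel '[[0,-0.0015,-0.0004,0,0,0,-1],[0,-0.0015,-0.0004,0,0,0,-1]]' >/dev/null; python3 look.py
```

```text
breaker frame [-14.4  -0.4 -11.9] F(b) [-5.98 -0.05 -0.84] w 0.3 t 11.375
now bar pts 155 x,z [[-3.4, 20.9], [17.6, 25.9], [22.7, 32.3]] small toggles x 47 9.8
tip b [-8.  -0.2 14.4] tilt [-0.23 -0.01 -0.97] -0.65
```

```bash
python3 -m handwheel '[[0,-0.0015,-0.0004,0,0,0,-1],[0,-0.0015,-0.0004,0,0,0,-1]]' >/dev/null; python3 look.py;  python3 -m handwheel '[[0,0.01,0.0024,0,0,0,-1],[0,0.025,0.005,0,0,0,-1],[0,0.03,-0.01,0,0,0,-1],[0,0.03,-0.04,0,0,0,-1],[0,0.03,-0.07,0,0,0,-1],[0,0.03,-0.07,0,0,0,-1]]' >/dev/null; python3 look.py
```

```text
breaker frame [-14.3  -0.6 -11.9] F(b) [-8.87  2.52  0.61] w -0.1 t 11.675
now bar pts 159 x,z [[-5.8, 21.5], [16.9, 25.6], [22.8, 33.2]] small toggles x 50 10.0
tip b [-7.9 -0.3 14.3] tilt [-0.24 -0.01 -0.97] -0.65
breaker frame [-19.2   2.1  67.2] F(b) [ 0.56  0.5  -0.57] w 0.2 t 12.475
now bar pts 122 x,z [[10.0, 21.5], [15.7, 26.6], [19.4, 29.6]] small toggles x 50 10.3
tip b [-15.2   1.6  92. ] tilt [-0.23 -0.   -0.97] -0.77
```

```bash
python3 -m handwheel '[[0,0,-0.01,0,0,0,-1],[0,0,-0.01,0,0,0,-1],[0,0,-0.01,0,0,0,-1],[0,0,-0.01,0,0,0,-1],[0,0,-0.01,0,0,0,-1],[0,0,-0.01,0,0,0,-1]]' >/dev/null; python3 look.py; python3 - <<'E'
from h import *
def k(d):
    B=(cloud(d,cam("scene"))-Ob)@Rb; s=B[(abs(B[...,0])<4)&(abs(B[...,1]+66)<6)&(B[...,2]<30)&(B[...,2]>0)][:,2]; return len(s),np.median(s) if len(s) else 0
def ks(d):
    B=(cloud(d,cam("side"))-Ob)@Rb; s=B[(abs(B[...,0])<4)&(abs(B[...,1]+66)<6)&(B[...,2]<30)&(B[...,2]>0)][:,2]; return len(s),np.median(s) if len(s) else 0
print("key scene now",k(get_image("scene")[1]),"side start/now",ks(np.load("pics/side.npz")["d"]),ks(get_image("side")[1]))
E
```

```text
breaker frame [-22.    0.4  73.1] F(b) [ 0.   -0.45 -0.42] w 0.1 t 13.275
now bar pts 124 x,z [[9.8, 21.3], [16.4, 26.9], [19.5, 29.9]] small toggles x 50 10.7
tip b [-15.7   0.7  99.4] tilt [-0.23 -0.01 -0.97] -0.8
key scene now (11, np.float64(16.70911406817597)) side start/now (13, np.float64(19.454125893549435)) (14, np.float64(19.316876025415414))
```

The lever reads the same as at the start, the key is out, the small toggles haven't moved and the arm is clear.

```bash
python3 -c "from bench import job_done; print(job_done())"
```

```text
the job is handed in; nothing more can be done
None
```

I pressed the test key until the wide lever dropped, then lifted the lever until it latched, and handed the job in at about 13 s; by the camera depth readings the lever stays up, the key is out and the small breakers haven't moved.

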